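Zero a coffee grinder by feel and set it four clicks open

TASK

Set the coffee grinder for the workshop: turn the round dial on its top clockwise (seen from above) until you feel the burrs meet, without forcing them, then back it off counter-clockwise exactly four clicks. Then push the lock slide fully home towards the dial, let go, and leave the things around the grinder where they stand.

Things in the scene. Friction and masses are not known exactly. Their poses are not given: they have to be found in the camera images.
- grinder: Countertop coffee grinder, brushed metal, fixed: 280 x 190 mm footprint, flat deck 140 mm above the counter. Origin: centre of its underside; z up, x from its front (catch bin) to its back. The dial's axis stands at x = -40 mm, y = 0, the lock slide behind it on the same line. A lidded bean inlet, 58 mm across, 41 mm tall, stands on the deck at x = 105, y = 62 mm.
- dial_top (a point): Centre of the dial's top, on its axis (does not turn with it). The dial is a round, finely ribbed steel knob, 46 mm in diameter, its top 36 to 38 mm above the deck, with no pointer or scale. Grip it across the diameter, from 8 mm above the deck up. Clockwise closes the burrs. It sinks only 0.25 mm a click on its thread, too little to tell clicks by height: count by feel.
- dial_foot (a point): Point on the deck at the dial's axis (fixed). How the dial turns: a spring detent clicks every 20 degrees (18 a turn); crossing a click takes about 0.15 N m, and let go, the dial settles in the nearest detent. At the start it rests in a detent an unknown 1 to 5 clicks open from where the burrs meet.
- burrs (a point): Point on the dial's axis 42 mm below the deck, where the hidden burrs are. They meet 3 degrees clockwise of the last detent: there the resistance jumps to about 0.6 N m, then grows to about 0.8 N m over 14 degrees more; beyond that they are forced and spoiled. Let go, the dial springs back to that last detent; clicks count from there: four clicks = 80 degrees counter-clockwise.
- lock (a joint): Travel of the lock slide in m: 0 = open (as at the start), 0.020 = fully home. It slides along the grinder's x axis towards the dial (-x), rubs with about 2 N and stays where it is left. Inside, its tongue enters a notch of the dial; it goes home only while the dial rests in a detent, and then keeps the dial from turning.
- lock_tab (a point): Centre of the top of the lock slide's upright steel tab: 30 mm wide across the grinder, 10 mm thick along the travel, top 23 mm above the deck. Open, it stands 88 mm behind the dial's axis (grinder x = 48 mm); home, 68 mm. Push it from behind (its +x face).
- paper_cup: Bystander: white paper cup, 72 mm across, 85 mm tall; origin at the centre of its underside.
- pot: Bystander: small steel coffee pot, 88 mm across, 75 mm tall, with a 110 mm dark wooden handle along its own +x; origin under its centre.
- gift_box: Bystander: flat gold-coloured box, 150 x 90 x 35 mm; origin at the centre of its underside.

How it is judged (in metres and radians):
On the way, in this order (a step that is already met when the one before it is completed fails the run):
1. the dial is turned clockwise until the burrs meet (z of dial_top in the frame of grinder below 0.176015 m), for 0.1 s.
2. the dial rests four clicks back from the meeting point, the lock still open (z of dial_top in the frame of grinder between 0.176937 and 0.177138 m and value of joint lock below 0.006 m), for 0.2 s.
3. the lock slide is pushed home (value of joint lock above 0.0175 m), for 0.2 s.
At the end, for the whole second after the job is handed in: The dial rests in the fourth detent counted from where the burrs meet (within 0.4 of a click, so neither the third nor the fifth), the lock slide is home to within 2.5 mm and at rest, nothing is held, and the cup, pot and gold box stand within 30 mm of where they were (z of dial_top in the frame of grinder between 0.176937 and 0.177138 m and value of joint lock above 0.0175 m and velocity of joint lock below 0.005 m/s and distance of each of paper_cup, pot, gift_box from where it was at the start of the episode below 0.03 m); the robot touches nothing.
It fails at once if the burrs are forced: the dial is driven more than 14 degrees past where they meet (about 0.8 N m) (z of dial_top in the frame of grinder below 0.175825 m).
It fails at once if a bystander is knocked or moved 30 mm or more (distance of any of paper_cup, pot, gift_box from where it was at the start of the episode above 0.03 m).
It also fails if it takes over 72 s, if anything falls off the work surface, if the arm or the gripper's body presses on something with over 40 N, if the wrist force passes 120 N, or if a joint passes its speed limit or range.

ROBOT

A 6-joint arm with a two-finger parallel gripper is mounted at the origin on the work surface. World frame = base frame: x ahead of the robot, y to its left, z up, the work surface at z = 0. Lengths are in mm, angles in rad, forces in N, time in s.
With the tool pointing down it reaches from about 350 to 975 mm from the base axis. Payload 7.1 kg.
Tool frame: the origin (TCP) lies at the very end of the fingers, on their centre line; the grasp point (between the pads) lies 19 mm behind it; x points along the fingers, y is the direction in which the jaws open and shut, and the axes are right-handed (so a half turn about x gives the same grasp; the last joint's range is limited). The gripper opens to 88 mm and grips with 3 to 60 N. Pads are 20 mm wide; open, the fingers measure 115 mm over their backs; the gripper's body (75 mm by 178 mm) begins 61 mm behind the grasp point.
Start: joints at [-1.298, 0.423, 1.63, -0, 1.089, -0.019], TCP at [179.816, -598.557, 194.475] pointing down, gripper open.
Joint ranges: [-3, 3], [-0.9, 2.11], [0.09, 2.58], [-1.31, 4.45], [0.11, 2.69], [-2.54, 2.54]. Speed limits (rad/s): [2.39, 2.39, 3.01, 3.14, 3.14, 3.14].

INTERFACE

Orientations are given as a rotation vector (axis times angle).
In Python, from workcell import ctrl gives the robot as it stands. The module is installed in compiled form; this text tells all that it offers.
- The arm moves only by the tool carry_out, never from a script. Its argument "commands" is a list of rows, each a list of 6 numbers: the shift along the tool's x, y, z in m, then the turn, a rotation vector about the tool's x, y, z in degrees. In form: [[tx, ty, tz, rx, ry, rz], ...]. A call has 1 to 8 rows; each row shifts and turns the pose as measured when the row begins, along the tool's axes as they then stand; what a row does not reach is not made up. A row lasts 1/8 s, in which the tool goes at most 62.5 mm and 10.7 degrees, less where a joint would pass 70% of its speed; a pose out of reach is approached as far as the arm can. A call with a gripper value outside its range is refused whole. "grip" is the closure, from 0 (fully open) to 1 (shut), set as the call begins (left out, the last holds). The fingers move at their own pace and stop on an object; the grip force is fixed at half the most. Time passes only in rows, so rows that do not move let the fingers close. It gives the time, the measured TCP pose, the force and the opening at its end, in the units of the state.
- ctrl.get_obs(): the state, without advancing time (a new reading comes with each control period).
- ctrl.get_image(name): name is "scene" or "top" or "wrist"; returns a dict with "pixels" (480x640x3 uint8, blue, green, red), "intrinsics" (3x3 intrinsics, pixels), "rvec" (rotation vector, rad) and "tvec" (3), from world to camera coordinates, as OpenCV has them. Camera axes: x right, y down, z forward; pixel columns grow to the right and rows downward; lengths in mm; the calibration is good to about 2 mm. A picture is of the moment at which its call begins. There is no depth.
- ctrl.close_job(): hands the job in, once; it reports no verdict.
The state is a dict: "t": time; "qpos": joint angles; "qvel": joint speeds; "joint_torque": joint torques, N m; "ee_pos": TCP position; "orientation": TCP orientation; "ft_force": force on the tool from outside, world axes, zero at the start; "moment": the same for the moment, N m; "width": finger opening in mm.
Only numpy, scipy, OpenCV 4.12 (cv2) and the standard library are available. Lean on these libraries where they do the work, as an engineer would, in place of code of your own. Each camera call takes 0.05 s, during which the arm holds its last target. There are 200 camera calls.

## Working session

There is one attempt and no reset: what is moved stays moved. The work goes in short steps, Python scripts to look and compute and a tool call to move; the robot and the scene stay as the last step left them, time stands still between calls to the robot, and variables do not carry over. Pictures are saved under pics/ and viewed, about 8 in all and at most 12, crops included, and the job is handed in when it is done.

Besides the shell and the picture viewer there is one more tool, called by a JSON object that holds its "method" and its "body", one argument or row to a line. carry_out: Moves the arm, as the interface text tells. Its arguments: {"type":"object","properties":{"commands":{"type":"array"},"grip":{"type":"number"}},"required":["commands"]}

```bash
mkdir -p pics
python3 - <<'E'
from workcell import ctrl
import cv2,numpy as np
o=ctrl.get_obs();print({k:np.round(v,3) for k,v in o.items()})
for n in("scene","top"):
    i=ctrl.get_image(n);cv2.imwrite(f"pics/{n}0.png",i["pixels"]);print(n,i["intrinsics"],i["rvec"],i["tvec"])
E
```

```text
{'t': np.float64(0.0), 'qpos': array([-1.298,  0.424,  1.631,  0.   ,  1.089, -0.019]), 'qvel': array([ 0.001,  0.001, -0.   , -0.   ,  0.001, -0.002]), 'joint_torque': array([ 2.0000e-03, -5.4462e+01, -2.7367e+01,  6.5000e-02,  2.3000e-02,
       -0.0000e+00]), 'ee_pos': array([ 179.66 , -598.021,  193.713]), 'orientation': array([ 2.065,  0.305, -2.066]), 'ft_force': array([-0.229,  0.445,  0.508]), 'moment': array([ 0.011, -0.039,  0.024]), 'width': np.float64(87.66)}
scene [[533.52589308   0.         313.73660416]
 [  0.         533.52589308 245.63619924]
 [  0.           0.           1.        ]] [ 1.86156748  1.54650263 -0.66992592] [-139.10262611 -318.81862766 1508.59197349]
top [[521.00580656   0.         314.3419494 ]
 [  0.         521.00580656 238.50535689]
 [  0.           0.           1.        ]] [ 2.12559689 -2.16369929  0.14337697] [  38.42113051  613.86421424 1070.16907795]
```

View pics/top0.png

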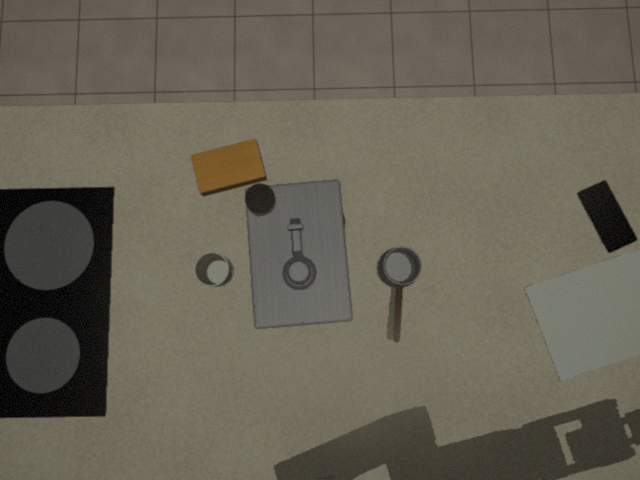

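View pics/scene0.png

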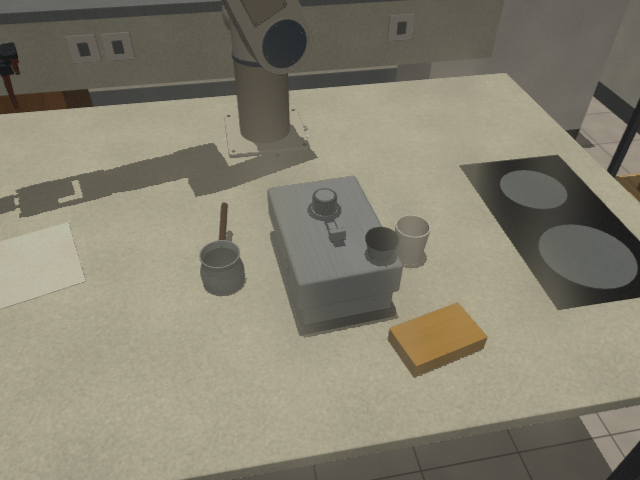

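Top view: dial at about (299,271), tab (295,226), inlet (260,199), deck corners about (247,185), (340,180), (352,320) and (255,328). Cup at (214,270), pot (400,266) and box (229,167). The scene view agrees, with the dial at (325,200) and the tab at (337,231).

```bash
cat > h.py <<'E'
import cv2,numpy as np
from workcell import ctrl
def cam(n):
    i=ctrl.get_image(n);return i["pixels"],i["intrinsics"],cv2.Rodrigues(np.array(i["rvec"],float))[0],np.array(i["tvec"],float).ravel()
def ray(c,p,z):
    _,K,R,t=c;o=-R.T@t;d=R.T@np.linalg.inv(K)@[p[0],p[1],1];return (o+d*(z-o[2])/d[2])
def proj(c,P):
    _,K,R,t=c;q=K@(R@np.array(P,float)+t);return q[:2]/q[2]
E
python3 - <<'E'
from h import *
c=cam("top");im=c[0]
cv2.imwrite("pics/crop0.png",cv2.resize(im[165:345,230:370],None,fx=4,fy=4,interpolation=cv2.INTER_CUBIC)[:600+120][:, :560][40:640])
hsv=cv2.cvtColor(im,cv2.COLOR_BGR2HSV)
print(hsv[300,300],hsv[300,225],hsv[250,270])
m=((hsv[...,1]<28)).astype(np.uint8)*255
m[:, :240]=0;m[:,365:]=0;m[:170]=0;m[340:]=0
m=cv2.morphologyEx(m,cv2.MORPH_OPEN,np.ones((5,5)));m=cv2.morphologyEx(m,cv2.MORPH_CLOSE,np.ones((15,15)))
k=max(cv2.findContours(m,0,2)[0],key=cv2.contourArea)
r=cv2.minAreaRect(k);b=cv2.boxPoints(r);print(r,b)
P=[ray(c,p,140) for p in b];print(np.round(P,1))
for i in range(4):print(np.linalg.norm(P[i]-P[i-1]),np.degrees(np.arctan2(*(P[i]-P[i-1])[[1,0]])))
print("centre",np.mean(P,0))
g=cv2.resize(im,None,fx=4,fy=4,interpolation=cv2.INTER_CUBIC);g=cv2.cvtColor(g,cv2.COLOR_BGR2GRAY)
h=cv2.HoughCircles(g[960:1200,1080:1320],cv2.HOUGH_GRADIENT,1,10,param1=80,param2=20,minRadius=30,maxRadius=80)
if h is not None:
  for x,y,rr in h[0][:6]:
    p=((x+1080-1.5)/4,(y+960-1.5)/4);print("circ",p,rr/4,ray(c,p,177)[:2],ray(c,p,140)[:2],"R177",np.linalg.norm(ray(c,(p[0]+rr/4,p[1]),177)-ray(c,p,177)))
print("tab",ray(c,(295,226),163),"inlet",ray(c,(260,199),181),"cup",ray(c,(213,270),85),"pot",ray(c,(400,266),75))
E
```

```text
[ 30  14 109] [ 22  47 119] [ 35  15 100]
((297.18475341796875, 253.6555938720703), (141.2250213623047, 97.3857650756836), 85.10090637207031) [[242.63937 187.45949]
 [339.66934 179.14262]
 [351.73013 319.85168]
 [254.70016 328.16858]]
[[705.4 167.1 140. ]
 [718.6 -25.3 140. ]
 [442.8 -41.7 140. ]
 [430.3 143.5 140. ]]
276.2080142996054 4.906191031456231
192.91195731940005 -86.0848300639434
276.3414454187843 -176.6010616869834
185.64502666480337 93.86469940248536
centre [574.27240621  60.90011143 140.        ]
circ (np.float32(298.25), np.float32(271.5)) 9.775 [533.97337223  57.68941249] [536.88226671  59.11068095] R177 18.209350989333604
circ (np.float32(300.75), np.float32(271.5)) 11.75 [533.89032874  53.03245228] [536.7960527   54.27592221] R177 21.885902725924268
circ (np.float32(298.75), np.float32(274.25)) 10.3 [528.83363523  56.82426145] [531.54629921  58.21249922] R177 19.172596760625638
circ (np.float32(296.75), np.float32(269.5)) 7.6 [537.75405824  60.43753031] [540.80729589  61.96371941] R177 14.166571661630782
tab [622.31434269  63.33038117 163.        ] inlet [672.33814806 128.20275949 181.        ] cup [547.38048902 235.39170435  85.        ] pot [ 549.58811439 -147.98336764   75.        ]
```

View pics/crop0.png

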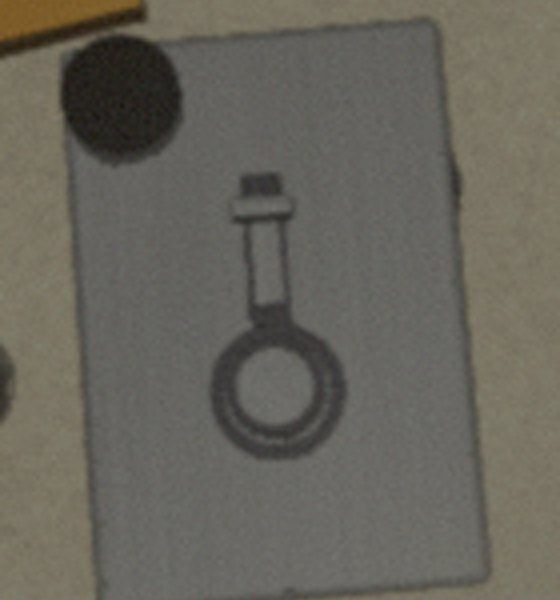

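Crop: the dial's light top is centred at pixel (299,272), and its ring at deck level at (299.5,272.7). The tab is at (295.75,227) and the inlet at (260,199). I'll check these against the scene camera and plan the approach.

```bash
cat >> h.py <<'E'
from scipy.spatial.transform import Rotation as Ro
def go(target,yaw=None,o=None):
    "delta to target TCP pose in tool axes (m, deg); yaw = world direction of tool y in deg, tool x down"
    o=o or ctrl.get_obs();R=Ro.from_rotvec(o["orientation"]);M=R.as_matrix()
    d=M.T@(np.array(target,float)-o["ee_pos"])/1000
    print("t",round(float(o["t"]),2),"pos",np.round(o["ee_pos"],1),"yaw y",np.round(np.degrees(np.arctan2(M[1,1],M[0,1])),2),"x-axis",np.round(M[:,0],3),"q",np.round(o["qpos"],2))
    print("d tool m",np.round(d,4))
    if yaw is not None:
        a=np.radians(yaw);x=np.array([0,0,-1.]);y=np.array([np.cos(a),np.sin(a),0])
        T=np.stack([x,y,np.cross(x,y)],1);print("rot tool deg",np.round(np.degrees(Ro.from_matrix(M.T@T).as_rotvec()),2))
E
python3 - <<'E'
from h import *
c=cam("top");s=cam("scene")
D=ray(c,(299,272),177);F=ray(c,(299.5,272.7),143);T=ray(c,(295.75,227),163)
print(D,F,T,np.degrees(np.arctan2(*(T-D)[[1,0]])),np.linalg.norm((T-D)[:2]))
for P in(D,F,T):print("scene px",proj(s,P))
cv2.imwrite("pics/sc_crop.png",cv2.resize(s[0][165:285,260:420],None,fx=4,fy=4,interpolation=cv2.INTER_CUBIC))
go([533,56,300],0)
E
```

```text
[533.01641973  56.30440268 177.        ] [534.28852292  56.61563479 143.        ] [620.34940073  61.91879071 163.        ] 3.678320371724799 87.51326141771057
scene px [322.26423881 193.17468567]
scene px [322.26380646 207.59212959]
scene px [334.77336812 228.06898635]
t 0.25 pos [ 179.7 -598.3  194.1] yaw y -73.28 x-axis [-0.     0.001 -1.   ] q [-1.3   0.42  1.63  0.    1.09 -0.02]
d tool m [-0.1055 -0.5251 -0.5266]
rot tool deg [-7.328e+01 -3.000e-02  3.000e-02]
```

View pics/sc_crop.png

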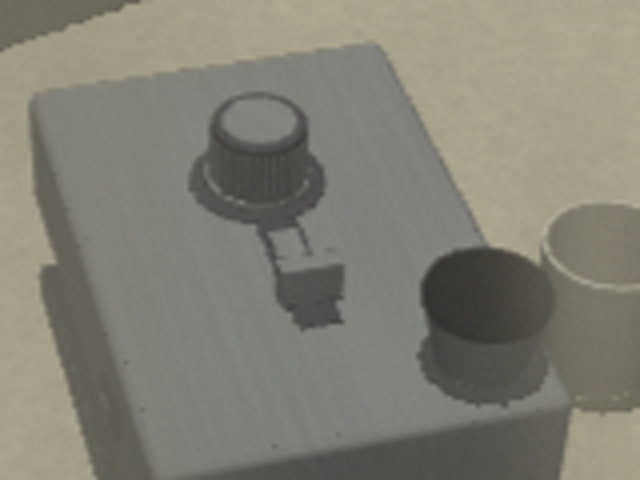

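The scene crop shows the dial top at (324.7,195.5) and the tab top at (337.5,230.5). That is about 2.5 px from the top-view prediction on both, or roughly 6 mm between cameras. The wrist camera will settle it. First I lift and pre-rotate.

{"method": "carry_out", "body": {
  "commands": [
    [-0.013,0,0,-10.6,0,0],
    [-0.013,0,0,-10.6,0,0],
    [-0.013,0,0,-10.6,0,0],
    [-0.013,0,0,-10.6,0,0],
    [-0.013,0,0,-10.6,0,0],
    [-0.013,0,0,-10.6,0,0],
    [-0.013,0,0,-10.6,0,0],
    [-0.013,0,0,-10.6,0,0]
  ],
  "grip": 0
}}

```text
t: 1.25
ee_pos: [179.3, -596.7, 298.5]
orientation: [1.046, 1.312, -1.04]
ft_force: [-0.5, 0.3, -0.7]
width: 88.0
```

Run:
```python
from h import *
go([533,57,300],25)
```

```text
t 1.25 pos [ 179.3 -596.7  298.5] yaw y 12.87 x-axis [-0.002  0.006 -1.   ] q [-1.3   0.33  1.53  0.    1.3  -1.52]
d tool m [ 0.0019  0.4904 -0.5585]
rot tool deg [-12.13  -0.36  -0.02]
```

{"method": "carry_out", "body": {
  "commands": [
    [0,0.033,-0.037,0,0,0],
    [0,0.033,-0.037,0,0,0],
    [0,0.033,-0.037,0,0,0],
    [0,0.033,-0.037,0,0,0],
    [0,0.033,-0.037,0,0,0],
    [0,0.033,-0.037,0,0,0],
    [0,0.033,-0.037,0,0,0],
    [0,0.033,-0.037,0,0,0]
  ]
}}

```text
t: 2.25
ee_pos: [374.1, -241.8, 300.7]
orientation: [1.047, 1.307, -1.043]
ft_force: [-0.3, -0.6, 0.6]
width: 88.0
```

Run:
```python
from h import *
go([533,57,300],13)
```

```text
t 2.25 pos [ 374.1 -241.8  300.7] yaw y 12.66 x-axis [ 0.001  0.003 -1.   ] q [-0.6   0.03  1.89  0.    1.23 -0.82]
d tool m [ 0.0017  0.2205 -0.2567]
rot tool deg [-0.34 -0.15 -0.08]
```

{"method": "carry_out", "body": {
  "commands": [
    [0,0.031,-0.036,0,0,0],
    [0,0.031,-0.036,0,0,0],
    [0,0.031,-0.036,0,0,0],
    [0,0.031,-0.036,0,0,0],
    [0,0.031,-0.036,0,0,0],
    [0,0.031,-0.036,0,0,0],
    [0,0.031,-0.036,0,0,0],
    [0,0,0,0,0,0]
  ]
}}

```text
t: 3.25
ee_pos: [535.0, 64.9, 302.4]
orientation: [1.045, 1.306, -1.038]
ft_force: [-1.3, -0.4, -0.8]
width: 88.0
```

Run:
```python
from h import *
go([533,57,300],13)
w=cam("wrist");cv2.imwrite("pics/w1.png",w[0])
print("cam pos",-w[2].T@w[3]);
for P in([533,56.3,177],[534.3,56.6,143],[620.3,61.9,163]):print(proj(w,P))
```

```text
t 3.25 pos [535.   64.9 302.4] yaw y 12.9 x-axis [ 0.004  0.002 -1.   ] q [ 0.1   0.18  1.71  0.    1.25 -0.13]
d tool m [ 0.0023 -0.0037  0.0073]
rot tool deg [-0.1  -0.07 -0.23]
cam pos [515.19433231 144.81402996 493.00242025]
[315.29283562 228.4874268 ]
[317.04647317 218.07383441]
[415.7268923 239.7221174]
```

View pics/w1.png

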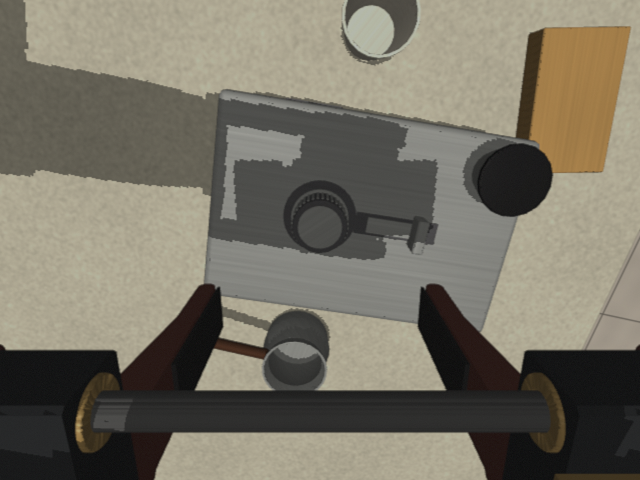

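Wrist: dial top at about (322,228), tab top about (418,246), dial ring about (319,217). The prediction was (315,228), so x is a few mm larger, which agrees with the scene camera. I combine the three views.

Run:
```python
from h import *
w=cam("wrist");im=w[0]
cv2.imwrite("pics/w1c.png",cv2.resize(im[165:275,270:450],None,fx=4,fy=4,interpolation=cv2.INTER_CUBIC))
g=cv2.cvtColor(cv2.resize(im[165:275,270:450],None,fx=4,fy=4,interpolation=cv2.INTER_CUBIC),cv2.COLOR_BGR2GRAY)
for p2,lo,hi in((18,70,110),(18,115,160)):
  h=cv2.HoughCircles(g,cv2.HOUGH_GRADIENT,1,5,param1=50,param2=p2,minRadius=lo,maxRadius=hi)
  if h is not None:
    for x,y,r in h[0][:4]:
      p=((x-1.5)/4+270,(y-1.5)/4+165);print(p,r/4,ray(w,p,177),ray(w,p,143))
s=cam("scene");print("scene dial",ray(s,(324.7,195.5),177),"tab",ray(s,(337.5,230.5),163))
```

```text
(np.float32(321.0), np.float32(225.5)) 21.4 [536.07009948  58.49139337 177.        ] [538.38040266  49.32342372 143.        ]
(np.float32(321.0), np.float32(226.75)) 22.575 [536.30738676  57.46132417 177.        ] [538.64323098  48.18248031 143.        ]
(np.float32(320.25), np.float32(224.0)) 27.35 [535.19121448  59.58888523 177.        ] [537.40691656  50.53904701 143.        ]
(np.float32(320.75), np.float32(228.0)) 23.4 [536.34626931  56.38380752 177.        ] [538.68629876  46.98898232 143.        ]
(np.float32(320.75), np.float32(214.5)) 35.9 [533.80473165  67.42606011 177.        ] [535.871196    59.21979684 143.        ]
(np.float32(319.5), np.float32(214.25)) 35.25 [532.7743403  67.4033824 177.       ] [534.72989576  59.19467815 143.        ]
(np.float32(320.75), np.float32(213.25)) 36.75 [533.57205643  68.43696727 177.        ] [535.61347617  60.33951565 143.        ]
(np.float32(321.0), np.float32(215.75)) 37.025 [534.23484544  66.45827052 177.        ] [536.34760622  58.14783667 143.        ]
scene dial [540.92707833  59.40222618 177.        ] tab [627.71723155  65.29797801 163.        ]
```

View pics/w1c.png

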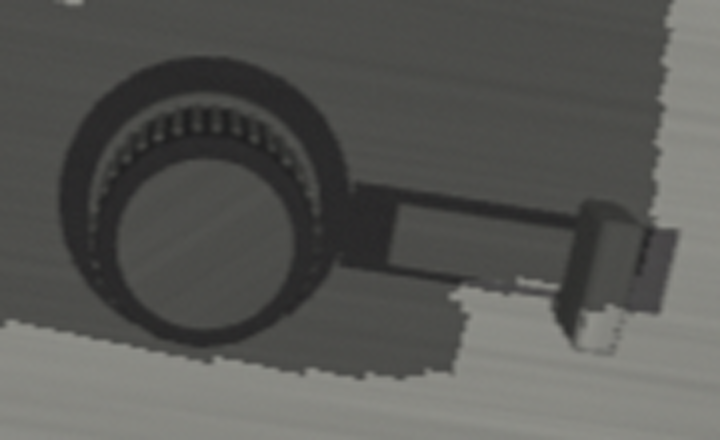

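Wrist view (the closest one): dial top (321.2,225.6) gives (536.2,58.4), and ring (320.7,213.9) gives (535.7,59.8), so I take the axis as (536,58.7). Descending over it.

{"method": "carry_out", "body": {
  "commands": [
    [0,-0.0005,0.006,0,0,0],
    [0,0,0,0,0,0],
    [0.025,0,0,0,0,0],
    [0.025,0,0,0,0,0],
    [0.025,0,0,0,0,0],
    [0.022,0,0,0,0,0],
    [0.015,0,0,0,0,0],
    [0,0,0,0,0,0]
  ]
}}

```text
t: 4.4
ee_pos: [534.3, 48.9, 189.5]
orientation: [1.055, 1.297, -1.047]
ft_force: [-0.4, -0.7, -0.1]
width: 87.9
```

Run:
```python
from h import *
go([536,58.7,152],13)
print(ctrl.get_obs()["moment"])
```

```text
t 4.4 pos [534.3  48.9 189.5] yaw y 12.14 x-axis [ 0.007  0.001 -1.   ] q [ 0.07  0.3   1.83  0.    1.   -0.14]
d tool m [ 0.0375  0.0035 -0.0092]
rot tool deg [-0.86  0.03 -0.39]
[-0.03361851 -0.06853552 -0.0052352 ]
```

{"method": "carry_out", "body": {
  "commands": [
    [0,0.0035,-0.009,-0.9,0,-0.4],
    [0,0,0,0,0,0],
    [0,0,0,0,0,0]
  ]
}}

```text
t: 4.78
ee_pos: [537.5, 59.3, 191.7]
orientation: [1.04, 1.306, -1.037]
ft_force: [-1.0, 0.7, 0.2]
width: 87.8
```

Run:
```python
from h import *
go([536,58.7,152],13)
```

```text
t 4.78 pos [537.5  59.3 191.7] yaw y 13.09 x-axis [ 0.003 -0.    -1.   ] q [ 0.09  0.3   1.82 -0.    1.02 -0.14]
d tool m [ 0.0397 -0.0017  0.0002]
rot tool deg [ 0.09  0.06 -0.17]
```

{"method": "carry_out", "body": {
  "commands": [
    [0.013,-0.001,0,0,0,0],
    [0.013,0,0,0,0,0],
    [0.011,0,0,0,0,0],
    [0,0,0,0,0,0],
    [0,0,0,0,0,0]
  ]
}}

```text
t: 5.4
ee_pos: [536.1, 58.9, 151.6]
orientation: [1.04, 1.307, -1.038]
ft_force: [0.1, -0.3, 0.1]
width: 87.5
```

Run:
```python
from h import *
go([536,58.7,152],13)
```

```text
t 5.4 pos [536.1  58.9 151.6] yaw y 13.09 x-axis [ 0.002 -0.    -1.   ] q [ 0.09  0.35  1.85 -0.    0.93 -0.14]
d tool m [-0.0004 -0.0001  0.0002]
rot tool deg [ 0.09  0.05 -0.11]
```

{"method": "carry_out", "body": {
  "commands": [
    [0,0,0,0,0,0],
    [0,0,0,0,0,0],
    [0,0,0,0,0,0],
    [0,0,0,0,0,0],
    [0,0,0,0,0,0],
    [0,0,0,0,0,0],
    [0,0,0,0,0,0],
    [0,0,0,0,0,0]
  ],
  "grip": 1
}}

```text
t: 6.4
ee_pos: [536.9, 59.0, 152.7]
orientation: [1.041, 1.305, -1.037]
ft_force: [0.7, 0.7, 0.9]
width: 11.3
```

Run:
```python
from h import *
o=ctrl.get_obs()
go([536,58.7,152],13,o);print(o["width"],o["ft_force"],o["moment"])
```

```text
t 6.4 pos [536.9  59.  152.7] yaw y 13.09 x-axis [ 0.004 -0.    -1.   ] q [ 0.09  0.35  1.85 -0.    0.93 -0.14]
d tool m [ 0.0007 -0.0009  0.0001]
rot tool deg [ 0.09  0.07 -0.23]
11.311491610212652 [0.66542253 0.6788514  0.88048409] [ 0.02872031 -0.07433083  0.01726794]
```

The jaws closed to 11 mm on nothing, with no force. I look before going further.

Run:
```python
from h import *
o=ctrl.get_obs();print(o["width"])
w=cam("wrist")[0];s=cam("scene")[0]
cv2.imwrite("pics/w2.png",np.vstack([cv2.resize(w[120:480],(533,300)),cv2.resize(s[120:300,200:520],(533,300))]))
```

```text
11.311491610212652
```

View pics/w2.png

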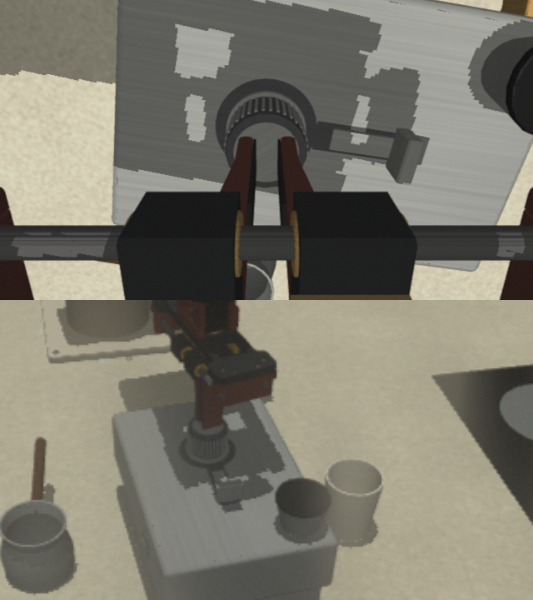

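Run:
```python
from h import *
o=ctrl.get_obs();P=np.array(o["ee_pos"]);print(P,o["width"],o["qpos"])
w=cam("wrist");s=cam("scene");t=cam("top")
print("w f",w[1][0,0],"TCP in wrist",proj(w,P),"scene",proj(s,P))
for z in(152,165,178,190):print(z,proj(w,[P[0],P[1],z]),proj(s,[P[0],P[1],z]))
cv2.imwrite("pics/w3.png",np.hstack([cv2.resize(w[0][180:340,240:400],(400,400),interpolation=2),cv2.resize(s[0][140:240,270:370],(400,400),interpolation=2)]))
```

```text
[536.89232194  58.96076179 152.6814714 ] 3.5925025054042314 [ 8.77461278e-02  3.52635585e-01  1.85404024e+00 -7.96640779e-04
  9.30730169e-01 -1.40224382e-01]
w f 402.36922812857784 TCP in wrist [321.17962299 280.6959936 ] scene [323.80835967 204.3521287 ]
152 [321.17037386 280.16560112] [323.8018643  204.63065822]
165 [321.35745519 290.89380245] [323.92679056 199.27365978]
178 [321.56997042 303.08051372] [324.05390273 193.82292669]
190 [321.79349857 315.89876251] [324.17322722 188.70613939]
```

View pics/w3.png

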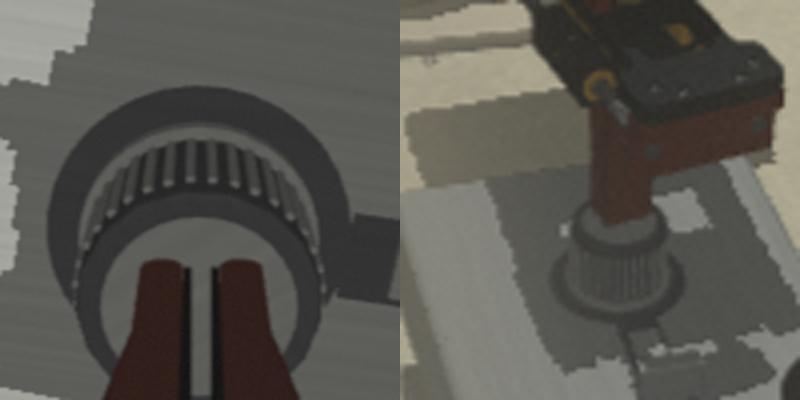

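Both views show the fingertips above the dial's top while the reported TCP is z=152.7. So the real finger ends seem to sit well above the reported TCP, and tip positions from both cameras agree on that. I'll measure the offset by touching the dial's top gently with the closed fingers.

{"method": "carry_out", "body": {
  "commands": [
    [0.002,0,0,0,0,0],
    [0.002,0,0,0,0,0],
    [0.002,0,0,0,0,0],
    [0,0,0,0,0,0]
  ]
}}

```text
t: 7.15
ee_pos: [537.3, 59.0, 148.3]
orientation: [1.041, 1.304, -1.036]
ft_force: [1.1, 0.4, -0.2]
width: 0.4
```

{"method": "carry_out", "body": {
  "commands": [
    [0.002,0,0,0,0,0],
    [0.002,0,0,0,0,0],
    [0.002,0,0,0,0,0],
    [0,0,0,0,0,0]
  ]
}}

```text
t: 7.65
ee_pos: [537.9, 59.0, 148.5]
orientation: [1.042, 1.303, -1.035]
ft_force: [0.1, -0.9, -0.6]
width: 0.3
```

{"method": "carry_out", "body": {
  "commands": [
    [0.003,0,0,0,0,0]
  ]
}}

```text
t: 7.78
ee_pos: [538.6, 59.0, 147.7]
orientation: [1.042, 1.302, -1.034]
ft_force: [-11.7, -1.3, 40.8]
width: 0.6
```

Run:
```python
from h import *
o=ctrl.get_obs()
go([536,58.7,152],13,o);print(o["ft_force"],o["moment"],o["joint_torque"])
```

```text
t 7.78 pos [538.6  59.  147.7] yaw y 13.1 x-axis [ 0.008 -0.    -1.   ] q [ 0.09  0.36  1.86 -0.    0.92 -0.14]
d tool m [-0.0044 -0.0025 -0.0002]
rot tool deg [ 0.1   0.12 -0.47]
[-11.69384161  -1.25342711  40.7996808 ] [-0.29378817  2.15867022 -0.04156928] [ 2.42677204e-03 -2.67878419e+01 -1.79183793e+01  1.16036127e-01
 -3.86075601e+00 -3.21561347e-03]
```

Contact at reported z≈148.4 against a dial top of 177, so the finger ends are about 28.5 mm above the reported TCP. For tips 13 mm above the deck I need a reported z of about 125. Lifting, opening and re-levelling.

{"method": "carry_out", "body": {
  "commands": [
    [-0.01,0,0,0,0,0],
    [-0.01,0,0,0,0,0],
    [0,-0.0025,0,0,0,-0.5],
    [0,0,0,0,0,0],
    [0,0,0,0,0,0],
    [0,0,0,0,0,0],
    [0,0,0,0,0,0],
    [0,0,0,0,0,0]
  ],
  "grip": 0
}}

```text
t: 8.78
ee_pos: [535.1, 58.4, 166.5]
orientation: [1.036, 1.309, -1.042]
ft_force: [0.1, 0.1, -1.0]
width: 77.1
```

Run:
```python
from h import *
o=ctrl.get_obs()
go([536,58.7,125],13,o);print(o["width"])
w=cam("wrist");print(proj(w,[536,58.7,177]))
g=cv2.cvtColor(w[0],cv2.COLOR_BGR2GRAY)
h=cv2.HoughCircles(g[200:400,220:420],cv2.HOUGH_GRADIENT,1,5,param1=60,param2=15,minRadius=25,maxRadius=48)
for x,y,r in h[0][:4]:print(x+220,y+200,r,ray(w,(x+220,y+200),177))
```

```text
t 8.78 pos [535.1  58.4 166.5] yaw y 13.1 x-axis [-0.003 -0.002 -1.   ] q [ 0.09  0.33  1.84 -0.    0.97 -0.14]
d tool m [ 0.0415  0.0011 -0.0002]
rot tool deg [0.1  0.1  0.19]
77.11333747269501
[323.08884942 289.07532693]
322.5 281.5 47.4 [534.79763497  62.54062137 177.        ]
322.5 274.5 46.3 [533.95518659  66.10794162 177.        ]
322.5 268.5 46.2 [533.24064455  69.13364662 177.        ]
317.5 286.5 40.8 [533.03433952  59.40875172 177.        ]
```

{"method": "carry_out", "body": {
  "commands": [
    [0,0,0,0,0,0],
    [0,0,0,0,0,0],
    [0.014,0,0,0,0,0],
    [0.014,0,0,0,0,0],
    [0.012,0,0,0,0,0],
    [0,0,0,0,0,0],
    [0,0,0,0,0,0]
  ]
}}

```text
t: 9.7
ee_pos: [534.2, 58.2, 122.5]
orientation: [1.035, 1.311, -1.044]
ft_force: [0.8, -0.4, -0.5]
width: 88.0
```

{"method": "carry_out", "body": {
  "commands": [
    [0,0,0,0,0,0],
    [0,0,0,0,0,0],
    [0,0,0,0,0,0],
    [0,0,0,0,0,0],
    [0,0,0,0,0,0],
    [0,0,0,0,0,0]
  ],
  "grip": 1
}}

```text
t: 10.45
ee_pos: [536.4, 58.5, 123.9]
orientation: [1.037, 1.308, -1.04]
ft_force: [0.9, 0.1, -0.1]
width: 45.3
```

Run:
```python
from h import *
o=ctrl.get_obs()
go([536,58.7,125],13,o);print(o["width"],o["ft_force"],o["moment"])
```

```text
t 10.45 pos [536.4  58.5 123.9] yaw y 13.11 x-axis [-0.    -0.002 -1.   ] q [ 0.09  0.4   1.87 -0.    0.88 -0.14]
d tool m [-0.0011 -0.0004 -0.0002]
rot tool deg [0.11 0.11 0.03]
45.32688135669143 [ 0.94117804  0.14005044 -0.12903789] [-0.03358219  0.05042963  0.01853209]
```

The dial is gripped: width 45.3, negligible forces, start yaw 13.1°. Turning clockwise (+rx). The burrs can only lie at 23, 43, 63, 83 or 103° of turn.

{"method": "carry_out", "body": {
  "commands": [
    [0,0,0,2,0,0],
    [0,0,0,2,0,0],
    [0,0,0,2,0,0],
    [0,0,0,2,0,0],
    [0,0,0,2,0,0],
    [0,0,0,2,0,0],
    [0,0,0,2,0,0],
    [0,0,0,2,0,0]
  ]
}}

```text
t: 11.45
ee_pos: [536.5, 58.6, 123.9]
orientation: [1.261, 1.173, -1.263]
ft_force: [3.8, -0.8, -2.2]
width: 45.8
```

```bash
cat > r.py <<'E'
from h import *
o=ctrl.get_obs();M=Ro.from_rotvec(o["orientation"]).as_matrix()
y=np.degrees(np.arctan2(M[1,1],M[0,1]));x=M[:,0]
print("t",o["t"],"cw",round(13.1-y,2),"Mz",round(o["moment"][2],3),"F",np.round(o["ft_force"],1),"pos",np.round(o["ee_pos"],1),"x",np.round(x,3),"q6",round(o["qpos"][5],3),"w",round(o["width"],1),"tq6",round(o["joint_torque"][5],3))
E
python3 r.py
```

```text
t 11.45 cw 17.21 Mz -0.004 F [ 3.8 -0.8 -2.2] pos [536.5  58.6 123.9] x [-0.    -0.002 -1.   ] q6 0.161 w 45.8 tq6 -0.401
```

{"method": "carry_out", "body": {
  "commands": [
    [0,0,0,2,0,0],
    [0,0,0,2,0,0],
    [0,0,0,2,0,0],
    [0,0,0,1.5,0,0]
  ]
}}

```text
t: 11.95
ee_pos: [536.5, 58.6, 123.8]
orientation: [1.363, 1.1, -1.365]
ft_force: [2.4, 0.6, -2.7]
width: 45.6
```

```bash
python3 r.py
```

```text
t 11.95 cw 25.31 Mz 0.226 F [ 2.4  0.6 -2.7] pos [536.5  58.6 123.8] x [-0.    -0.001 -1.   ] q6 0.302 w 45.6 tq6 -0.076
```

{"method": "carry_out", "body": {
  "commands": [
    [0,0,0,1.5,0,0],
    [0,0,0,1.5,0,0]
  ]
}}

```text
t: 12.2
ee_pos: [536.5, 58.6, 123.9]
orientation: [1.404, 1.068, -1.405]
ft_force: [1.5, 0.6, -1.2]
width: 45.5
```

```bash
python3 r.py
```

```text
t 12.2 cw 28.54 Mz 0.148 F [ 1.5  0.6 -1.2] pos [536.5  58.6 123.9] x [ 0.    -0.001 -1.   ] q6 0.358 w 45.5 tq6 -0.184
```

No burrs at 23°: the torque only reached 0.23 and is falling. On to about 44–46°.

{"method": "carry_out", "body": {
  "commands": [
    [0,0,0,2,0,0],
    [0,0,0,2,0,0],
    [0,0,0,2,0,0],
    [0,0,0,2,0,0],
    [0,0,0,2,0,0],
    [0,0,0,2,0,0],
    [0,0,0,2,0,0],
    [0,0,0,2,0,0]
  ]
}}

```text
t: 13.2
ee_pos: [536.6, 58.7, 123.8]
orientation: [1.614, 0.883, -1.615]
ft_force: [1.9, 0.5, -2.5]
width: 45.1
```

```bash
python3 r.py
```

```text
t 13.2 cw 45.71 Mz 0.381 F [ 1.9  0.5 -2.5] pos [536.6  58.7 123.8] x [ 0.    -0.001 -1.   ] q6 0.657 w 45.1 tq6 0.045
```

{"method": "carry_out", "body": {
  "commands": [
    [0,0,0,1.5,0,0]
  ]
}}

```text
t: 13.32
ee_pos: [536.7, 58.6, 123.9]
orientation: [1.633, 0.864, -1.633]
ft_force: [1.4, 0.8, -1.9]
width: 45.6
```

```bash
python3 r.py
```

```text
t 13.325 cw 47.28 Mz 0.634 F [ 1.4  0.8 -1.9] pos [536.7  58.6 123.9] x [ 0.001 -0.001 -1.   ] q6 0.685 w 45.6 tq6 0.383
```

The torque jumped to 0.63 N m, so the burrs meet at 43° (two clicks from the start). A slight hold confirms it.

{"method": "carry_out", "body": {
  "commands": [
    [0,0,0,0.8,0,0],
    [0,0,0,0.3,0,0]
  ]
}}

```text
t: 13.58
ee_pos: [536.6, 58.5, 123.9]
orientation: [1.646, 0.85, -1.647]
ft_force: [1.4, 0.6, -2.0]
width: 45.3
```

```bash
python3 r.py
```

```text
t 13.575 cw 48.4 Mz 0.614 F [ 1.4  0.6 -2. ] pos [536.6  58.5 123.9] x [ 0.001 -0.002 -1.   ] q6 0.706 w 45.3 tq6 0.635
```

The torque plateaus at about 0.62 N m, confirmed. The meeting detent is at cw=40, so the target is cw=-40. Backing off counter-clockwise.

{"method": "carry_out", "body": {
  "commands": [
    [0,0,0,-2,0,0],
    [0,0,0,-2,0,0],
    [0,0,0,-2,0,0],
    [0,0,0,-2,0,0],
    [0,0,0,-2,0,0],
    [0,0,0,-2,0,0],
    [0,0,0,-2,0,0],
    [0,0,0,-2,0,0]
  ]
}}

```text
t: 14.58
ee_pos: [536.5, 58.5, 123.9]
orientation: [1.441, 1.039, -1.442]
ft_force: [2.0, 0.5, -0.6]
width: 45.1
```

```bash
python3 r.py
```

```text
t 14.575 cw 31.5 Mz -0.117 F [ 2.   0.5 -0.6] pos [536.5  58.5 123.9] x [ 0.    -0.001 -1.   ] q6 0.409 w 45.1 tq6 0.281
```

{"method": "carry_out", "body": {
  "commands": [
    [0,0,0,-2,0,0],
    [0,0,0,-2,0,0],
    [0,0,0,-2,0,0],
    [0,0,0,-2,0,0],
    [0,0,0,-2,0,0],
    [0,0,0,-2,0,0],
    [0,0,0,-2,0,0],
    [0,0,0,-2,0,0]
  ]
}}

```text
t: 15.58
ee_pos: [536.4, 58.5, 123.9]
orientation: [1.223, 1.199, -1.225]
ft_force: [2.1, 0.2, -1.1]
width: 45.4
```

```bash
python3 r.py
```

```text
t 15.575 cw 14.28 Mz -0.169 F [ 2.1  0.2 -1.1] pos [536.4  58.5 123.9] x [-0.    -0.001 -1.   ] q6 0.109 w 45.4 tq6 0.231
```

{"method": "carry_out", "body": {
  "commands": [
    [0,0,0,-2,0,0],
    [0,0,0,-2,0,0],
    [0,0,0,-2,0,0],
    [0,0,0,-2,0,0],
    [0,0,0,-2,0,0],
    [0,0,0,-2,0,0],
    [0,0,0,-2,0,0],
    [0,0,0,-2,0,0]
  ]
}}

```text
t: 16.58
ee_pos: [536.5, 58.4, 123.9]
orientation: [0.999, 1.328, -1.001]
ft_force: [1.7, 0.7, -0.8]
width: 45.6
```

```bash
python3 r.py
```

```text
t 16.575 cw -2.96 Mz -0.264 F [ 1.7  0.7 -0.8] pos [536.5  58.4 123.9] x [ 0.    -0.002 -1.   ] q6 -0.191 w 45.6 tq6 0.145
```

{"method": "carry_out", "body": {
  "commands": [
    [0,0,0,-2,0,0],
    [0,0,0,-2,0,0],
    [0,0,0,-2,0,0],
    [0,0,0,-2,0,0],
    [0,0,0,-2,0,0],
    [0,0,0,-2,0,0],
    [0,0,0,-2,0,0],
    [0,0,0,-2,0,0]
  ]
}}

```text
t: 17.58
ee_pos: [536.4, 58.4, 123.9]
orientation: [0.769, 1.429, -0.772]
ft_force: [2.3, 0.9, -0.9]
width: 45.4
```

```bash
python3 r.py
```

```text
t 17.575 cw -20.24 Mz -0.193 F [ 2.3  0.9 -0.9] pos [536.4  58.4 123.9] x [-0.    -0.002 -1.   ] q6 -0.492 w 45.4 tq6 0.23
```

{"method": "carry_out", "body": {
  "commands": [
    [0,0,0,-2,0,0],
    [0,0,0,-2,0,0],
    [0,0,0,-2,0,0],
    [0,0,0,-2,0,0],
    [0,0,0,-2,0,0],
    [0,0,0,-2,0,0],
    [0,0,0,-2,0,0],
    [0,0,0,-2,0,0]
  ]
}}

```text
t: 18.58
ee_pos: [536.4, 58.3, 123.9]
orientation: [0.536, 1.502, -0.541]
ft_force: [1.6, -0.3, -1.9]
width: 45.8
```

```bash
python3 r.py
```

```text
t 18.575 cw -37.47 Mz 0.028 F [ 1.6 -0.3 -1.9] pos [536.4  58.3 123.9] x [ 0.    -0.003 -1.   ] q6 -0.792 w 45.8 tq6 0.405
```

The tool is at cw=-37.5 with near-zero torque, at the fourth detent with margin for slip. Releasing and lifting.

{"method": "carry_out", "body": {
  "commands": [
    [0,0,0,-1,0,0],
    [0,0,0,0,0,0]
  ]
}}

```text
t: 18.82
ee_pos: [536.4, 58.3, 123.9]
orientation: [0.52, 1.506, -0.525]
ft_force: [1.2, 0.8, -1.2]
width: 45.6
```

```bash
python3 r.py
```

```text
t 18.825 cw -38.62 Mz 0.065 F [ 1.2  0.8 -1.2] pos [536.4  58.3 123.9] x [ 0.    -0.003 -1.   ] q6 -0.812 w 45.6 tq6 -0.007
```

{"method": "carry_out", "body": {
  "commands": [
    [0,0,0,0,0,0],
    [0,0,0,0,0,0],
    [0,0,0,0,0,0],
    [0,0,0,0,0,0],
    [0,0,0,0,0,0],
    [0,0,0,0,0,0]
  ],
  "grip": 0
}}

```text
t: 19.58
ee_pos: [535.4, 58.3, 123.8]
orientation: [0.521, 1.507, -0.526]
ft_force: [0.6, 0.1, 0.8]
width: 87.5
```

```bash
python3 r.py; python3 -c "
from h import *
go([536.4,58.5,190],93.7)"
```

```text
t 19.575 cw -38.58 Mz -0.013 F [0.6 0.1 0.8] pos [535.4  58.3 123.8] x [-0.002 -0.003 -1.   ] q6 -0.811 w 87.5 tq6 -0.0
t 19.57 pos [535.4  58.3 123.8] yaw y 51.68 x-axis [-0.002 -0.003 -1.   ] q [ 0.09  0.4   1.87 -0.    0.88 -0.81]
d tool m [-0.0662  0.0005  0.0007]
rot tool deg [-4.202e+01 -4.000e-02  2.100e-01]
```

{"method": "carry_out", "body": {
  "commands": [
    [-0.022,0,0,0,0,0],
    [-0.022,0,0,0,0,0],
    [-0.02,0,0,0,0,0],
    [0,0,0,-10,0,0],
    [0,0,0,-10,0,0],
    [0,0,0,-10,0,0],
    [0,0,0,-10,0,0],
    [0,0,0,0,0,0]
  ],
  "grip": 1
}}

```text
t: 20.58
ee_pos: [535.3, 58.5, 190.0]
orientation: [-0.041, 1.572, 0.036]
ft_force: [-0.6, 1.0, -0.4]
width: 11.1
```

```bash
python3 -c "
from h import *
go([649,65.7,190],93.7)"
```

```text
t 20.57 pos [535.3  58.5 190. ] yaw y 92.83 x-axis [-0.002 -0.003 -1.   ] q [ 0.09  0.3   1.82 -0.    1.02 -1.53]
d tool m [-0.0003  0.0016  0.1139]
rot tool deg [-0.87 -0.12  0.17]
```

{"method": "carry_out", "body": {
  "commands": [
    [0,0.001,0.028,-0.5,0,0],
    [0,0,0.028,0,0,0],
    [0,0,0.028,0,0,0],
    [0,0,0.02,0,0,0],
    [0,0,0.006,0,0,0],
    [0,0,0,0,0,0],
    [0,0,0,0,0,0]
  ]
}}

```text
t: 21.45
ee_pos: [646.1, 65.0, 188.8]
orientation: [-0.03, 1.575, 0.025]
ft_force: [0.1, -0.3, -0.6]
width: 0.2
```

```bash
python3 -c "
from h import *
go([649,65.7,124],93.7)
w=cam('wrist');cv2.imwrite('pics/w4.png',w[0]);print(proj(w,[649,65.7,124+28.5]),proj(w,[624.2,64.1,163]))"
```

```text
t 21.45 pos [646.1  65.  188.8] yaw y 92.01 x-axis [-0.005 -0.003 -1.   ] q [ 0.08  0.47  1.57 -0.    1.11 -1.52]
d tool m [0.0648 0.0008 0.0032]
rot tool deg [-1.69 -0.27  0.17]
[321.58088646 262.69631031] [320.40727837 227.66864794]
```

View pics/w4.png

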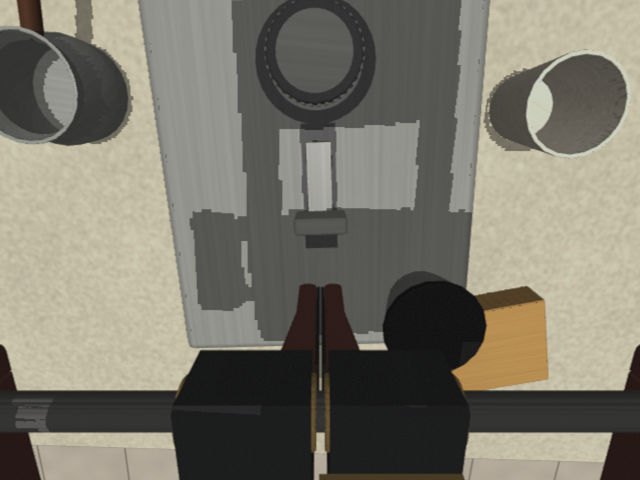

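The wrist shows the closed fingers (tips about (321,290)) aligned behind the tab (top about (320,217)). The slide is still open, the inlet is clear to the right, and cup, pot and box are in place. Descending behind the tab.

{"method": "carry_out", "body": {
  "commands": [
    [0.022,0.0005,0.003,-1.5,-0.2,0.2],
    [0.022,0,0,0,0,0],
    [0.018,0,0,0,0,0],
    [0.004,0,0,0,0,0],
    [0,0,0,0,0,0]
  ]
}}

```text
t: 22.12
ee_pos: [648.0, 65.7, 122.8]
orientation: [-0.047, 1.57, 0.048]
ft_force: [0.5, -0.0, 0.6]
width: 0.6
```

```bash
python3 r.py;python3 -c "
from h import *
go([614,63.4,121],93.7)"
```

```text
t 22.125 cw -80.39 Mz 0.003 F [ 0.5 -0.   0.6] pos [648.   65.7 122.8] x [ 0.001  0.001 -1.   ] q6 -1.55 w 0.6 tq6 0.0
t 22.12 pos [648.   65.7 122.8] yaw y 93.49 x-axis [ 0.001  0.001 -1.   ] q [ 0.08  0.54  1.62  0.    0.98 -1.55]
d tool m [ 0.0018 -0.0002 -0.034 ]
rot tool deg [-0.21  0.04 -0.04]
```

{"method": "carry_out", "body": {
  "commands": [
    [0,0,-0.0025,0,0,0],
    [0,0,-0.0025,0,0,0],
    [0,0,-0.0025,0,0,0],
    [0,0,-0.0025,0,0,0],
    [0,0,-0.0025,0,0,0],
    [0,0,-0.0025,0,0,0],
    [0,0,-0.0025,0,0,0],
    [0,0,-0.0025,0,0,0]
  ]
}}

```text
t: 23.12
ee_pos: [629.5, 64.6, 125.2]
orientation: [-0.047, 1.563, 0.048]
ft_force: [2.5, -0.5, -1.4]
width: 0.7
```

Contact at 2.5 N, which matches the sliding friction. Continuing.

{"method": "carry_out", "body": {
  "commands": [
    [0,0,-0.002,0,0,0],
    [0,0,-0.002,0,0,0],
    [0,0,-0.002,0,0,0],
    [0,0,-0.002,0,0,0]
  ]
}}

```text
t: 23.62
ee_pos: [621.0, 64.0, 125.2]
orientation: [-0.047, 1.563, 0.048]
ft_force: [2.0, -0.3, -0.7]
width: 0.6
```

{"method": "carry_out", "body": {
  "commands": [
    [0,0,-0.0015,0,0,0],
    [0,0,-0.0015,0,0,0],
    [0,0,-0.0015,0,0,0]
  ]
}}

```text
t: 24.0
ee_pos: [621.1, 64.0, 125.6]
orientation: [-0.047, 1.552, 0.049]
ft_force: [7.7, 0.8, -6.0]
width: 0.1
```

{"method": "carry_out", "body": {
  "commands": [
    [0,0,-0.003,0,0,0],
    [0,0,-0.003,0,0,0]
  ]
}}

```text
t: 24.25
ee_pos: [621.4, 64.1, 126.3]
orientation: [-0.046, 1.539, 0.049]
ft_force: [12.4, -0.2, -9.4]
width: 0.7
```

```bash
python3 r.py;python3 -c "
from h import *
w=cam('wrist');cv2.imwrite('pics/w5.png',w[0])"
```

```text
t 24.25 cw -80.39 Mz -0.003 F [12.4 -0.2 -9.4] pos [621.4  64.1 126.3] x [ 0.031  0.003 -1.   ] q6 -1.548 w 0.7 tq6 0.018
```

View pics/w5.png

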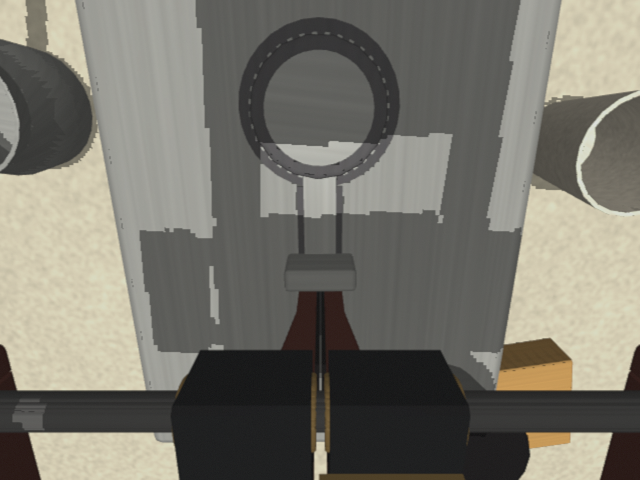

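The plate now reaches the dial ring (tab at (320,270), ring bottom about (318,180)), and the push ended on a hard stop at 12 N. Backing off, lifting clear and checking the distance.

{"method": "carry_out", "body": {
  "commands": [
    [0,0,0.004,0,0,0],
    [0,0,0.006,0,0,0],
    [0,0,0.006,0,0,0],
    [-0.022,0,0,0,0,0],
    [-0.03,0,0,0,0,0],
    [-0.03,0,0,0,0,0],
    [-0.03,0,0,0,0,0],
    [0,0,0,0,0,0]
  ]
}}

```text
t: 25.3
ee_pos: [632.9, 64.8, 240.4]
orientation: [-0.046, 1.547, 0.049]
ft_force: [0.5, 0.6, -0.6]
width: -0.0
```

```bash
python3 r.py;python3 -c "
from h import *
w=cam('wrist');cv2.imwrite('pics/w6.png',w[0][:400,130:530])
print(proj(w,[536.4,58.4,177]),proj(w,[536.4+68*.998,58.4+68*.0645,163]),proj(w,[536.4+88*.998,58.4+88*.0645,163]))"
```

```text
t 25.3 cw -80.38 Mz -0.021 F [ 0.5  0.6 -0.6] pos [632.9  64.8 240.4] x [ 0.023  0.002 -1.   ] q6 -1.549 w -0.0 tq6 0.0
[319.70578425  85.70296719] [319.96042704 194.4701287 ] [320.03031954 222.96428302]
```

View pics/w6.png

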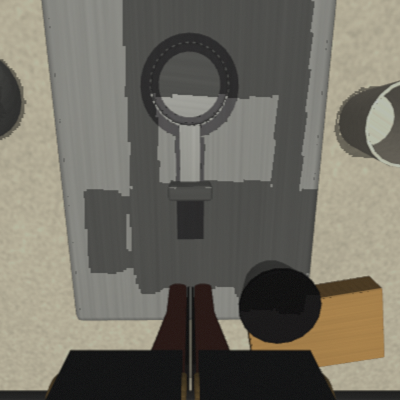

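The tab sits at row ~188 against a predicted 194 for home and 223 for open, and the dial is at row 86 against 86 predicted. The slide is home, nothing is touching, and the bystanders have not moved. Handing in.

```bash
python3 -c "
from workcell import ctrl
print(ctrl.close_job())"
```

```text
the job is handed in; nothing more can be done
None
```

The grinder is set and the job is handed in at about 25 s of the 72 s allowed. Handing in gives no verdict, so what follows are my own checks.

- **Dial:** I turned it clockwise. At the first detent the torque reached only about 0.23 N m. At the second (about 43° of turn) it jumped to 0.61–0.63 N m. I stopped with the tool 48.4° from the start, about 5° past where the burrs meet.
- **Back-off:** I turned it 87° counter-clockwise, to 38.6° counter-clockwise of the start. The fourth detent is at 40°. The torque there was near zero when I let go. I had no direct reading of the dial angle. The click count rests on the tool angle, assuming no more than about 5° of slip at the burrs.
- **Lock slide:** I pushed it with about 2–2.5 N until it hit a hard stop, then pressed to 12 N. The last picture shows the tab about 6 px from its predicted home position and 35 px from open.
- **Surroundings:** The gripper is about 100 mm above, touching nothing. The cup, the box and the edge of the pot visible in the last picture look unmoved, but I did not measure them.

Three things disagreed along the way:
- **Finger length:** The finger ends sit about 28.5 mm short of the reported TCP. My first grasp closed on nothing above the dial, so I measured the offset by touching the dial's top. That gave a brief 41 N push through the fingertips. I then corrected the height.
- **Cameras:** The scene and top views differed by about 8 mm on the dial position. I used the wrist camera, and the grip then confirmed the dial axis at (536.4, 58.4) mm.
- **Overshoot:** One early lateral move went about 10 mm too far, clear of everything, and I corrected it.

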